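Pack out and hold down a short blank in a laser-marking nest

ROBOT

A 7-joint arm with a two-finger parallel gripper is mounted at the origin on the work surface. World frame = base frame: x ahead of the robot, y to its left, z up, the work surface at z = 0. Lengths are in m, angles in degrees, forces in N, time in s.
With the tool pointing down it reaches from about 0.375 to 0.925 m from the base axis. Payload 3.1 kg.
Tool frame: the origin (TCP) lies midway between the tips of the shut fingers; the grasp point (between the pads) lies 19 mm behind it; z points along the fingers, y is the line along which they close (so a half turn about z gives the same grasp; the last joint's range is limited). The gripper opens to 85 mm and grips with 20 to 120 N. Pads are 22 mm wide; open, the fingers measure 114 mm over their backs; the gripper's body (76 mm by 85 mm) begins 54 mm behind the grasp point. The pads swing forward as they close: fully open they stand 13 mm farther back than shut.
Start: joints at [-5.604, 21.939, 2.515, 91.553, -1.026, 66.532, -2.859], TCP at [0.65, 0, 0.231] pointing down, gripper open.
Joint ranges: [-149.38, 149.38], [-23.57, 123.04], [-84.95, 90], [0, 143.3], [-89.99, 269.99], [3.08, 112.72], [-163.45, 163.45]. Speed limits (degrees/s): [159.86, 159.86, 180, 180, 180, 180, 180].

INTERFACE

Orientations are given as a 3x3 rotation matrix whose columns are the frame's x, y, z axes.
In Python, from plant import arm gives the robot as it stands. The module is installed in compiled form; this text tells all that it offers.
- The arm moves only by the tool apply_moves, never from a script. Its argument "commands" is one flat list of numbers, 7 for each row, row after row: the shift along the world's x, y, z scaled (see below), then the turn, a rotation vector about the world's x, y, z scaled (see below), then the closure, from -1 (fully open) to 1 (shut), so that 0 is half open. A call has 1 to 8 rows; each row shifts and turns the commanded pose from where the row before left it; what a row does not reach is not made up. The controller multiplies each number of a shift by 0.2 m and each number of a turn by pi rad. A row lasts 1/10 s, in which the tool goes at most 50 mm and 8.59 degrees, less where a joint would pass 70% of its speed; a pose out of reach is approached as far as the arm can. A call with a number of a shift or a turn outside -1 to 1 is refused whole. A call with a gripper value outside its range is refused whole. The fingers move at their own pace and stop on an object; the grip force is fixed at half the most. Time passes only in rows, so rows that do not move let the fingers close. It gives the time, the measured TCP pose, the force, the opening and the grip force at its end, in the units of the state.
- arm.get_obs(): the state, without advancing time (a new reading comes with each control period).
- arm.read_camera(name): name is "scene" or "side" or "wrist"; returns (picture, depth): 420x560x3 uint8, red, green, blue; 420x560 float32, m along the optical axis (not along the pixel's ray), 0 where there is no reading.
- arm.camera_params(name): a dict with "fx", "fy", "cx", "cy" (pixels), "R" (3x3) and "t" (3): a world point X has camera coordinates R X + t. Camera axes: x right, y down, z forward; pixel columns grow to the right and rows downward; lengths in m; the calibration is good to about 2 mm. A picture is of the moment at which its call begins: read the wrist's pose just before it. camera_params takes no time and is no camera call; for the wrist camera it gives the pose at the moment of the call.
- arm.sign_off(): hands the job in; it is judged then, once.
The state is a dict: "time": time; "joint_pos": joint angles; "joint_vel": joint speeds; "joint_torque": joint torques, N m; "tcp_pos": TCP position; "tool_rot": TCP orientation; "wrist_force": force on the tool from outside, world axes, zero at the start; "torque": the same for the moment, N m; "opening": finger opening in m; "grasp_force": force on a finger pad.
Only numpy, scipy, OpenCV 4.12 (cv2) and the standard library are available. Lean on these libraries where they do the work, as an engineer would, in place of code of your own. Each camera call takes 0.05 s, during which the arm holds its last target. There are 200 camera calls.

TASK

Take the short aluminium blank from its stand and lay it, lengthwise and centred, on the raised lifter pad of the empty marking nest and let go; then slide the tabbed packing piece down into the gap between the blank and the backstop, the only gap on the plate wide enough for it, until it stands on the rails and keeps the blank up against the fence, and let go of it too. Last, push the blank down with the fingers until it lies flat on the rails, and finish while still holding it down there, since the sprung lifter would raise it again. Leave the two loaded nests and everything else on the table as they are.

Things in the scene. Friction and masses are not known exactly. Their poses are not given: they have to be found in the camera images.
- nest: The empty one of three alike steel nests side by side, 110 mm apart (any of the three places), on a fixed aluminium tooling plate 12 mm thick. Origin: middle of the bay, on the plate's top, 12 mm above the table. x runs along the nest from backstop to fence, roughly away from the robot; y across; z up. Bay 96 mm long in x (blank 80 + packing piece 14 + 2 play). Beside it (|y| 28 to 80 mm) nothing stands up.
- fence (a point): Middle of the fence's inner face at its top edge: an upright steel block 56 mm wide at the nest's far end, face at nest x +48, top at z 50 mm. The short blank touches it when its centre is at nest x +8. Axes as the nest's.
- rails (a point): Point half-way between the nest's two rest rails at the height of their tops: x 0, y 0, z 28 mm in the nest's frame. The rails run along x the whole bay, 8 mm wide, centred at y +18 and -18 mm. Between them a white lifter pad, 50 (x) by 22 (y) mm, centred at nest x +6; up, its top is 4 mm above the rails. Axes as the nest's.
- lifter (a joint): Travel of the empty nest's sprung lifter pad, m: 0 = up (4 mm above the rails), 0.004 = fully down, level with the rails. Spring: about 4 N to start it down, 5.6 N at the bottom; it carries the blank without sinking and springs up when let go.
- gap (a point): Middle, at rail-top height, of the 16 mm gap left between backstop and short blank when the blank touches the fence: x -40, y 0, z 28 mm in the nest's frame; axes as the nest's. The backstop, an upright block 56 wide, has its face at nest x -48 and its top at z 46 mm (the top 3 mm stepped back 3.5 mm).
- tile_center (a point): Centre of the short blank, a plain aluminium plate 80 (x) x 56 (y) x 12 (z) mm, about 0.15 kg, z up. It starts lying on a white block 34 mm wide (y) and 60 long on a stand, its underside 32 mm above the table, overhanging the block by 11 mm on both long sides; the stand's steel foot is 6 mm high.
- spacer_center (a point): Centre, half-way up, of the packing piece: aluminium, 60 mm high, about 0.12 kg, upright in a slotted grey rack (62 x 85 mm, 26 high; its lower end 8 mm above the table). Foot 14 (x) x 50 (y), 24 high, the lowest 8 mm tapered on both broad faces to 8.5 thick; above it a grip tab 12 (x) x 36 (y) mm, from 24 to 60 mm above the lower end.
- long_a_center (a point): Centre of a long blank (91 x 56 x 12 mm, aluminium) already lying in one loaded nest up to its fence; its gap at the backstop is about 5 mm. Leave alone.
- long_b_center (a point): Centre of the other long blank, as the first, in the other loaded nest. Leave alone.
- star_knob_center (a point): Centre of a loose black star knob, 44 mm across, 28 high, on the table. Leave alone.
- collar_center (a point): Centre of a loose steel collar, 40 mm across, 18 high, on the table. Leave alone.
- bottle_center (a point): Centre (70 mm up) of a white bottle, 52 mm across, 140 high, on the table. Leave alone.
- screwdriver_grip (a point): Handle of a screwdriver lying on the table. Leave alone.
- pin_part_center (a point): Centre of a turned steel pin with a flange, 24 mm across, 52 high, standing on the table. Leave alone.
Not all that is in view belongs to the job. Leave any yellow look-alike of the part that bears spacer_center alone.

How it is judged (in metres and radians):
On the way, in this order (a step that is already met when the one before it is completed fails the run):
1. the short blank lies in the empty nest on the raised lifter pad, let go (x of tile_center in the frame of nest between -0.01 and 0.01 m and y of tile_center in the frame of nest between -0.01 and 0.01 m and angle between the x axis of tile_center and the x axis of nest, either way round below 0.08 rad and angle between tile_center's own z axis and vertical below 0.06 rad and z of tile_center in the frame of nest between 0.0355 and 0.04 m and contact force between the fingers and tile below 0.1 N), for 0.2 s.
2. the packing piece stands on the rails in the gap at the backstop, let go (x of spacer_center in the frame of nest between -0.0445 and -0.036 m and y of spacer_center in the frame of nest between -0.012 and 0.012 m and z of spacer_center in the frame of nest between 0.055 and 0.0605 m and angle between spacer_center's own z axis and vertical below 0.12 rad and contact force between the fingers and spacer below 0.1 N and x of tile_center in the frame of nest between 0.005 and 0.01 m), for 0.2 s.
At the end, for the whole second after the job is handed in: Fingers hold the short blank down (over 2 N, lifter 3 mm or more down), flat on the rails within 1.2 mm, within 3 mm of the fence, 10 mm of the middle line, 0.08 rad; the packing piece stands upright on the rails (2.5 mm) between backstop and blank, untouched, 12 mm of the middle line (all of step 2 and y of tile_center in the frame of nest between -0.01 and 0.01 m and angle between the x axis of tile_center and the x axis of nest, either way round below 0.08 rad and angle between tile_center's own z axis and vertical below 0.06 rad and z of tile_center in the frame of nest between 0.032 and 0.0352 m and value of joint lifter above 0.003 m and contact force between the fingers and tile above 2 N and linear speed of each of tile, spacer below 0.02 m/s); the arm keeps its last pose, push and grip.
It fails at once if a loaded blank is moved by more than 8 mm (distance of any of long_a_center, long_b_center from where it was at the start of the episode above 0.008 m).
It fails at once if a bystander on the table is moved by more than 20 mm (distance of any of star_knob_center, collar_center, bottle_center, screwdriver_grip, pin_part_center from where it was at the start of the episode above 0.02 m).
It also fails if it takes over 72 s, if anything falls off the work surface, if the arm or the gripper's body presses on something with over 40 N, if the wrist force passes 120 N, or if a joint passes its speed limit or range.

## Working session

There is one attempt and no reset: what is moved stays moved. The work goes in short steps, Python scripts to look and compute and a tool call to move; the robot and the scene stay as the last step left them, time stands still between calls to the robot, and variables do not carry over. Pictures are saved under pics/ and viewed, at most 10 in all, crops included, and the job is handed in when it is done.

Besides the shell and the picture viewer there is one more tool, called as name(argument=value, ...) on one line, values as JSON. apply_moves: Moves the arm, as the interface text tells. Shifts and turns lie within -1 to 1; 1 stands for 0.2 m of shift or pi rad of turn. Its arguments: {"type":"object","properties":{"commands":{"type":"array"}},"required":["commands"]}

```bash
mkdir -p pics; cat > h.py <<'E'
import numpy as np, cv2
from plant import arm
def cam(n):
    p=arm.camera_params(n); im,d=arm.read_camera(n); return im,d,p
def world(d,p):
    v,u=np.mgrid[:420,:560]
    c=np.stack([(u-p['cx'])/p['fx']*d,(v-p['cy'])/p['fy']*d,d],-1)
    return (c-np.array(p['t']))@np.array(p['R'])
def save(n,im): cv2.imwrite('pics/'+n,im[:,:,::-1])
E
python3 - <<'E'
from h import *
for n in('scene','side'):
    im,d,p=cam(n); save(n+'.png',im); np.savez(n+'.npz',im=im,w=world(d,p),d=d)
    R=np.array(p['R']);print(n,-R.T@np.array(p['t']),R[2],p['fx'])
print(arm.get_obs())
E
```

```text
scene [1.41274151 0.22209675 1.05900822] [-0.6437164  -0.22005515 -0.73294265] 530.0942146728162
side [ 0.37945441 -0.80473117  0.8942692 ] [ 0.14857459  0.64679449 -0.74805246] 458.30315180092725
{'time': 0.1, 'joint_pos': array([-5.60266735, 21.98839326,  2.51180816, 91.64140767, -1.02603603,
       66.53140198, -2.85771241]), 'joint_vel': array([ 0.01960806, -0.12714361,  0.0617331 , -0.29347503, -0.04173539,
       -0.04900947, -0.13128067]), 'joint_torque': array([ 2.75694918e-03, -4.34731865e+01,  1.02928251e+00, -2.50458258e+01,
        1.08449228e-02,  5.45091054e-03, -1.99926194e-05]), 'tcp_pos': array([ 6.49133253e-01, -1.11724578e-05,  2.29989400e-01]), 'tool_rot': array([[-8.24878533e-05,  9.99997073e-01, -2.41799069e-03],
       [ 9.99999989e-01,  8.21937109e-05, -1.21746594e-04],
       [-1.21547494e-04, -2.41800070e-03, -9.99997069e-01]]), 'wrist_force': array([ 0.15110006, -0.52072791,  0.25134846]), 'torque': array([ 0.04993391, -0.00605213,  0.05255775]), 'grasp_force': 0.0, 'opening': 0.08554343028070277}
```

View pics/scene.png

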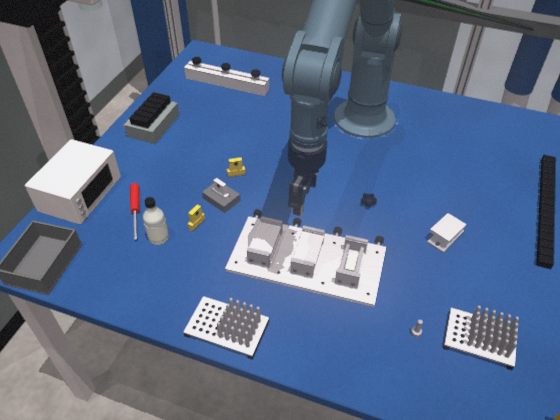

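View pics/side.png

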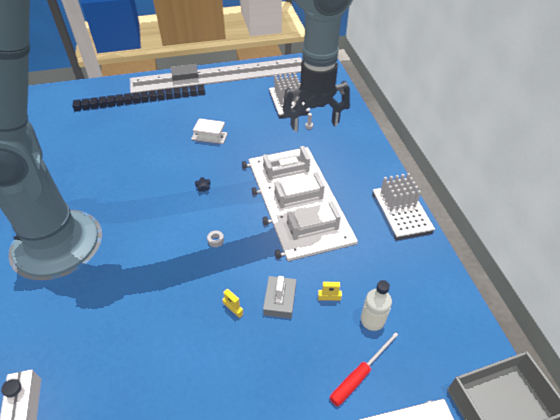

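The scene view shows the empty nest, with its white pad, at about (350,260). The short blank on its stand is at (447,232) and the rack with the packing piece at (221,192). The side view agrees: nest (288,162), blank (209,130), rack (280,295).

```bash
python3 - <<'E'
from h import *
def rect(P):
    r=cv2.minAreaRect((P[:,:2]*1000).astype(np.float32)); return np.round(r[0],1),np.round(r[1],1),round(r[2],1)
win={'scene':{'blank':(420,205,480,260),'plate':(215,205,400,305),'rack':(195,170,250,215)},
'side':{'blank':(180,108,240,155),'plate':(235,135,365,262),'rack':(255,268,305,325)}}
for n in win:
    z=np.load(n+'.npz');W=z['w'];im=z['im'];d=z['d']
    print(n,'table z',np.median(W[300:310,150:170,2] if n=='scene' else W[200:220,100:150,2]))
    for k,(a,b,c,e) in win[n].items():
        w=W[b:e,a:c].reshape(-1,3);w=w[d[b:e,a:c].ravel()>0]
        h=np.histogram(w[:,2],bins=np.arange(-.003,.1,.004));print(k,dict(zip((h[1][:-1]*1000).round().astype(int).tolist(),h[0].tolist())))
        for lo,hi in {'blank':[(.038,.050)],'plate':[(.006,.018)],'rack':[(.020,.031),(.055,.075)]}[k]:
            s=w[(w[:,2]>lo)&(w[:,2]<hi)]; print(k,lo,len(s),rect(s),s.mean(0).round(4))
    a,b,c,e=win[n]['plate']
    w=W[b:e,a:c].reshape(-1,3)
    for lo,hi in((.036,.047),(.047,.056),(.056,.066)):
        s=w[(w[:,2]>lo)&(w[:,2]<hi)]
        g=np.histogram2d(s[:,0],s[:,1],bins=[np.arange(.45,.8,.01),np.arange(-.25,.25,.01)])
        print(lo,len(s),rect(s) if len(s) else '')
E
```

```text
scene table z -0.0014141633101627921
blank {-3: 1559, 1: 464, 5: 96, 9: 22, 13: 13, 17: 2, 21: 0, 25: 1, 29: 14, 33: 34, 37: 136, 41: 343, 45: 63, 49: 1, 53: 0, 57: 0, 61: 0, 65: 0, 69: 0, 73: 0, 77: 0, 81: 0, 85: 0, 89: 0, 93: 0}
blank 0.038 534 (array([425. , 323.9]), array([57.2, 87.6]), 65.0) [0.427  0.3241 0.0426]
plate {-3: 5616, 1: 1338, 5: 1286, 9: 3486, 13: 859, 17: 279, 21: 138, 25: 87, 29: 104, 33: 134, 37: 259, 41: 230, 45: 151, 49: 441, 53: 1082, 57: 485, 61: 101, 65: 17, 69: 18, 73: 12, 77: 4, 81: 0, 85: 0, 89: 0, 93: 0}
plate 0.006 5619 (array([607.6, -16.6]), array([324.8, 447.8]), 20.8) [0.6345 0.0194 0.0109]
rack {-3: 930, 1: 259, 5: 56, 9: 55, 13: 49, 17: 85, 21: 243, 25: 140, 29: 25, 33: 14, 37: 14, 41: 20, 45: 19, 49: 24, 53: 26, 57: 30, 61: 19, 65: 32, 69: 6, 73: 1, 77: 0, 81: 0, 85: 0, 89: 0, 93: 0}
rack 0.02 429 (array([ 491.5, -275.8]), array([ 92.2, 200.4]), 72.8) [ 0.5052 -0.2758  0.0243]
rack 0.055 103 (array([ 554.7, -295.8]), array([ 38.4, 119.7]), 72.1) [ 0.5319 -0.2831  0.0624]
0.036 610 (array([623.8,   9.9]), array([124.5, 275.4]), 4.0)
0.047 1382 (a
[... 613 characters left out ...]
, 77: 0, 81: 0, 85: 0, 89: 0, 93: 0}
plate 0.006 3684 (array([653.3,   9.6]), array([291.7, 376.6]), 4.0) [ 0.6085 -0.0395  0.012 ]
rack {-3: 1229, 1: 450, 5: 37, 9: 30, 13: 32, 17: 37, 21: 248, 25: 526, 29: 47, 33: 9, 37: 12, 41: 4, 45: 7, 49: 6, 53: 7, 57: 6, 61: 8, 65: 70, 69: 16, 73: 0, 77: 0, 81: 0, 85: 0, 89: 0, 93: 0}
rack 0.02 817 (array([ 503.5, -282.6]), array([88.4, 62.1]), 69.4) [ 0.5021 -0.2876  0.0258]
rack 0.055 103 (array([ 503.1, -283.3]), array([37.4, 12.1]), 69.8) [ 0.5029 -0.2853  0.0664]
0.036 571 (array([620.8,   4.7]), array([124.1, 276.7]), 4.3)
0.047 978 (array([621. ,   5.3]), array([119.8, 278.2]), 3.9)
0.056 1021 (array([621.9,   5.7]), array([121.8, 277.5]), 3.9)
```

```bash
python3 - <<'E'
from h import *
a=np.load('scene.npz')['im'][215:300,220:400];b=np.load('side.npz')['im'][135:255,240:360]
save('crop.png',np.hstack([cv2.resize(a,(450,400)) if 0 else cv2.resize(a,None,fx=2.5,fy=2.5)[:212], np.zeros((212,1,3),np.uint8)]))
c=cv2.resize(a,None,fx=4,fy=4,interpolation=2); save('crop.png',c)
E
python3 - <<'E'
from h import *
im,d,p=cam('wrist'); save('w0.png',im)
R=np.array(p['R']);print(-R.T@np.array(p['t']),R,p['fx'],p['cx'],p['cy'])
W=world(d,p);np.savez('w0.npz',im=im,w=W,d=d)
m=d>0
for v in(100,210,320,400): print([W[v,u].round(3).tolist() for u in(50,280,500)])
E
```

```text
[0.64974085 0.07900166 0.37253378] [[ 9.99994839e-01 -8.14716262e-04 -3.10782251e-03]
 [ 1.83416234e-04 -9.51259908e-01  3.08390263e-01]
 [-3.20759752e-03 -3.08389242e-01 -9.51254849e-01]] 296.1897937066519 282.7874923911893 207.8116537427775
[[0.392, 0.092, 0.026], [0.645, 0.092, 0.012], [0.905, 0.092, -0.0]]
[[0.339, -0.045, -0.001], [0.645, -0.041, 0.012], [0.936, -0.045, -0.001]]
[[0.296, -0.221, -0.001], [0.644, -0.22, -0.0], [1.514, -0.713, -0.617]]
[[0.59, 0.009, 0.316], [0.649, 0.011, 0.317], [0.718, -0.008, 0.302]]
```

apply_moves(commands=[-0.03,0.18,0,0,0,0,-1,-0.03,0.19,0,0,0,0.02,-1,-0.03,0.18,0,0,0,0.02,-1])

```text
time: 0.45
tcp_pos: [0.6314, 0.1111, 0.2308]
tool_rot: [[-0.127, 0.992, -0.001], [0.992, 0.127, 0.0], [0.0, -0.001, -1.0]]
wrist_force: [-0.2, 0.8, -0.0]
opening: 0.0853
grasp_force: 0.0
```

```bash
python3 - <<'E'
from h import *
print(arm.get_obs()['tcp_pos'],abs(arm.get_obs()['joint_vel']).max())
im,d,p=cam('wrist'); save('w1.png',im); W=world(d,p);np.savez('w1.npz',im=im,w=W,d=d)
a=np.radians(4);B=np.array([[np.cos(a),np.sin(a)],[-np.sin(a),np.cos(a)]])
c=np.array([.614,.117]); L=(W[...,:2]-c)@B.T; z=W[...,2]
near=(d>0)&(abs(L[...,1])<.045)&(abs(L[...,0])<.09)
for nm,lo,hi in(('backstop',.050,.062),('fence',.055,.067)):
    for sgn in(-1,1):
        m=near&(z>lo)&(z<hi)&(L[...,0]*sgn>.02)
        P=L[m];print(nm,sgn,len(P),np.percentile(P,[1,50,99],axis=0).round(4).tolist(),np.median(z[m]))
        r=cv2.minAreaRect((P*1000).astype(np.float32));print(r)
m=near&(z>.036)&(z<.049)&(abs(L[...,0])<.045)
P=L[m];r=cv2.minAreaRect((P*1000).astype(np.float32));print('rails/pad',r)
m=near&(z>.0425)&(z<.049)&(abs(L[...,0])<.045)&(abs(L[...,1])<.013);print('pad',cv2.minAreaRect((L[m]*1000).astype(np.float32)),np.median(z[m]))
E
```

```text
[0.63143408 0.11111564 0.23078848] 21.610049480352338
backstop -1 653 [[-0.0607, -0.0266], [-0.054, 0.002], [-0.0486, 0.0285]] 0.05748991384144153
((-54.61104965209961, 0.816680908203125), (55.73634719848633, 12.489995002746582), 89.65628814697266)
backstop 1 418 [[0.0471, -0.0265], [0.0521, 0.0035], [0.0591, 0.0287]] 0.0612871068947935
((53.16820526123047, 0.7531776428222656), (12.284292221069336, 56.016998291015625), 0.20556321740150452)
fence -1 581 [[-0.0607, -0.0267], [-0.0548, 0.001], [-0.0486, 0.0285]] 0.05767392473946384
((-54.53541946411133, 0.8324832916259766), (55.71077346801758, 12.416420936584473), 89.33262634277344)
fence 1 600 [[0.0471, -0.0263], [0.0529, 0.0021], [0.059, 0.0284]] 0.06171824880629534
((53.16109848022461, 0.7410640716552734), (12.269183158874512, 55.99564743041992), 0.25949764251708984)
rails/pad ((-0.04999542236328125, 0.5318450927734375), (44.79159164428711, 89.70921325683594), 89.83242797851562)
pad ((5.203426361083984, 0.805211067199707), (49.8058967590332, 22.173263549804688), 0.39337247610092163) 0.04384146143413928
```

View pics/w1.png

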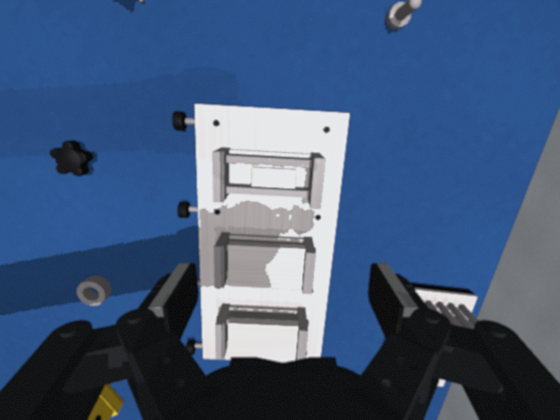

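The wrist view shows the empty nest at (272,178), with its pad, rails, backstop (left) and fence (right) clear. Its origin comes out at about (0.613, 0.118), yaw 4.2°. Next I go above the blank.

apply_moves(commands=[-0.148,0.152,-0.02,0,0,0.046,-1,-0.148,0.152,-0.02,0,0,0.046,-1,-0.148,0.152,-0.02,0,0,0.046,-1,-0.148,0.152,-0.02,0,0,0.046,-1,-0.148,0.152,-0.02,0,0,0.046,-1,-0.148,0.152,-0.02,0,0,0.046,-1,-0.148,0.152,-0.02,0,0,0.046,-1,0,0,0,0,0,0,-1])

```text
time: 1.3
tcp_pos: [0.4182, 0.3286, 0.2026]
tool_rot: [[-0.913, 0.408, -0.004], [0.407, 0.913, 0.002], [0.005, 0.0, -1.0]]
wrist_force: [0.2, 0.7, 0.1]
opening: 0.0854
grasp_force: 0.0
```

```bash
python3 - <<'E'
from h import *
o=arm.get_obs();print(o['tcp_pos'],np.degrees(np.arctan2(o['tool_rot'][1,1],o['tool_rot'][0,1])),o['joint_pos'])
im,d,p=cam('wrist'); save('w2.png',im); W=world(d,p)
m=(d>0)&(W[...,2]>.038)&(W[...,2]<.050)&(np.hypot(W[...,0]-.425,W[...,1]-.322)<.06)
P=W[m];print(len(P),cv2.minAreaRect((P[:,:2]*1000).astype(np.float32)),np.median(P,0),P.mean(0))
E
```

```text
[0.41815644 0.32861246 0.20264041] 65.95183065843338 [-25.31431429  12.14845395 -19.10912802 108.57961001   4.2653955
  60.0764503   19.78990846]
3869 ((423.4479064941406, 322.0566101074219), (56.09244918823242, 80.09381866455078), 64.86554718017578) [0.42098845 0.32289063 0.04377468] [0.42167716 0.32286673 0.04375914]
```

apply_moves(commands=[0,0,0,0,0,0,-1,0,0,0,0,0,0,-1])

```text
time: 1.55
tcp_pos: [0.4263, 0.3212, 0.2032]
tool_rot: [[-0.906, 0.423, 0.0], [0.423, 0.906, -0.001], [-0.001, -0.001, -1.0]]
wrist_force: [0.5, -0.1, -0.0]
opening: 0.0855
grasp_force: 0.0
```

apply_moves(commands=[-0.01,0.003,-0.22,0,0,0,-1,0,0,-0.22,0,0,0,-1,0,0,-0.22,0,0,0,-1,0,0,-0.16,0,0,0,-1,0,0,-0.08,0,0,0,-1,0,0,-0.03,0,0,0,-1,0,0,0,0,0,0,-1])

```text
time: 2.25
tcp_pos: [0.4235, 0.3221, 0.0166]
tool_rot: [[-0.906, 0.422, -0.001], [0.422, 0.906, -0.001], [0.0, -0.002, -1.0]]
wrist_force: [-0.0, -0.7, -0.5]
opening: 0.0855
grasp_force: 0.0
```

apply_moves(commands=[0,0,0,0,0,0,1,0,0,0,0,0,0,1,0,0,0,0,0,0,1,0,0,0,0,0,0,1,0,0,0,0,0,0,1])

```text
time: 2.75
tcp_pos: [0.4244, 0.3244, 0.0191]
tool_rot: [[-0.907, 0.42, 0.003], [0.42, 0.907, 0.002], [-0.002, 0.003, -1.0]]
wrist_force: [-0.1, -0.4, 6.0]
opening: 0.0548
grasp_force: 64.4
```

apply_moves(commands=[0,0,0.1,0,0,0,1,0,0,0.2,0,0,0,1,0,0,0.2,0,0,0,1,0.1,-0.1,0.1,0,0,0.03,1,0.15,-0.16,0,0,0,0.033,1,0.15,-0.16,0,0,0,0.033,1,0.15,-0.16,0,0,0,0.033,1,0.15,-0.16,0,0,0,0.033,1])

```text
time: 3.55
tcp_pos: [0.5631, 0.1739, 0.1371]
tool_rot: [[-0.997, -0.08, -0.001], [-0.08, 0.997, -0.0], [0.001, -0.0, -1.0]]
wrist_force: [-0.0, 0.2, -2.2]
opening: 0.0551
grasp_force: 64.1
```

apply_moves(commands=[0.15,-0.16,0,0,0,0,1,0.115,-0.127,0,0,0,0,1,0,0,0,0,0,0,1,0,0,0,0,0,0,1,0,0,0,0,0,0,1])

```text
time: 4.05
tcp_pos: [0.6144, 0.1196, 0.1367]
tool_rot: [[-0.997, -0.077, -0.002], [-0.077, 0.997, 0.001], [0.002, 0.001, -1.0]]
wrist_force: [-0.4, 0.7, -2.2]
opening: 0.0545
grasp_force: 64.1
```

```bash
python3 - <<'E'
from h import *
o=arm.get_obs();print(o['tcp_pos'],np.degrees(np.arctan2(o['tool_rot'][1,1],o['tool_rot'][0,1])),o['opening'],o['wrist_force'],o['joint_pos'])
im,d,p=cam('wrist'); save('w3.png',im); W=world(d,p);t=o['tcp_pos']
near=(d>0)&(np.hypot(W[...,0]-t[0],W[...,1]-t[1])<.06)&(W[...,2]>t[2]+.0)&(W[...,2]<t[2]+.05)
print(np.percentile(W[near][:,2],[5,25,50,75,95])-t[2])
m=near
r=cv2.minAreaRect((W[m][:,:2]*1000).astype(np.float32));print(m.sum(),r)
E
```

```text
[0.61438792 0.11960595 0.13673512] 94.4325493608229 0.054460428467735925 [-0.37955322  0.71853695 -2.1786658 ] [ -2.3448731   25.86258799 -15.59155099  98.79164414   7.98434336
  56.52366991  73.55812016]
[0.02169752 0.0242342  0.02469341 0.02523421 0.04142717]
22532 ((614.118896484375, 120.08250427246094), (96.07396697998047, 95.92070007324219), 47.589073181152344)
```

View pics/w3.png

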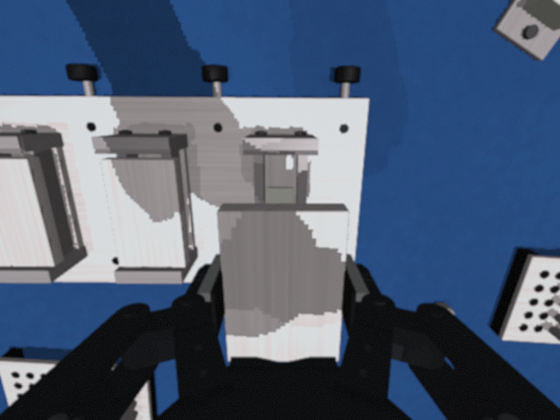

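The held blank fills (220–348, 205–360) in the wrist view, square to the nest behind it; the backstop is at (282,143). I'll measure its nest coordinates.

```bash
cat >> h.py <<'E'
N0=np.array([.6131,.1177]);A=np.radians(4.2);B=np.array([[np.cos(A),np.sin(A)],[-np.sin(A),np.cos(A)]])
def loc(W): return (W[...,:2]-N0)@B.T
E
python3 - <<'E'
from h import *
o=arm.get_obs();t=o['tcp_pos'];print(t,loc(t),np.degrees(np.arctan2(o['tool_rot'][1,1],o['tool_rot'][0,1])))
im,d,p=cam('wrist');W=world(d,p);L=loc(W)-loc(t);z=W[...,2]-t[2]
m=(d>0)&(abs(z-.0247)<.004)&(L[...,0]<-.012)&(abs(L[...,0])<.05)&(abs(L[...,1])<.034)
P=L[m]*1000
print(np.percentile(P,[.3,1,99,99.7],axis=0))
for x0 in(-36,-25,-15):
    q=P[abs(P[:,0]-x0)<3];print(x0,np.percentile(q[:,1],[1,99]))
print(np.median(z[m]))
# nest re-measure
L=loc(W);m=(d>0)&(abs(W[...,2]-.057)<.004)&(abs(L[...,0]+.055)<.02)&(abs(L[...,1])<.05)
print(np.percentile(L[m]*1000,[1,50,99],axis=0),cv2.minAreaRect((L[m]*1000).astype(np.float32)))
E
```

```text
[0.6143213  0.12017585 0.1369067 ] [0.00139934 0.00237976] 94.49697478725201
[[-39.80768635 -28.07751104]
 [-39.65399225 -27.63329954]
 [-12.26168515  26.86342124]
 [-12.11406714  27.31449643]]
-36 [-27.75201591  26.77075933]
-25 [-27.48760425  26.87378692]
-15 [-27.58055589  26.8569852 ]
0.024705250352805352
[[-59.76629344 -27.93279437]
 [-53.78520609  -0.69760211]
 [-47.68875925  26.91953361]] ((-53.67327117919922, -0.5314273834228516), (55.945438385009766, 12.30614185333252), 89.96998596191406)
```

apply_moves(commands=[0.018,-0.008,-0.12,0,0,0,1,0,0,-0.15,0,0,0,1,0,0,-0.12,0,0,0,1,0,0,-0.07,0,0,0,1,0,0,-0.04,0,0,0,1,0,0,0,0,0,0,1,0,0,0,0,0,0,1])

```text
time: 4.85
tcp_pos: [0.6203, 0.117, 0.0384]
tool_rot: [[-0.997, -0.076, 0.002], [-0.076, 0.997, 0.001], [-0.002, 0.0, -1.0]]
wrist_force: [0.0, -0.4, -1.7]
opening: 0.0545
grasp_force: 64.1
```

apply_moves(commands=[0.01,0,-0.007,0,0,0,1,0.01,0.001,0,0,0,0,1,0,0,0,0,0,0,1])

```text
time: 5.15
tcp_pos: [0.6211, 0.1168, 0.036]
tool_rot: [[-0.997, -0.075, -0.005], [-0.075, 0.997, -0.001], [0.005, -0.0, -1.0]]
wrist_force: [-6.0, -0.1, 1.3]
opening: 0.0545
grasp_force: 64.5
```

apply_moves(commands=[-0.006,0,-0.01,0,0,0,1,0,0,-0.01,0,0,0,1,0,0,0,0,0,0,1])

```text
time: 5.45
tcp_pos: [0.6211, 0.1166, 0.0317]
tool_rot: [[-0.997, -0.075, -0.002], [-0.075, 0.997, -0.0], [0.002, -0.0, -1.0]]
wrist_force: [-5.3, 0.7, -1.0]
opening: 0.0548
grasp_force: 64.3
```

apply_moves(commands=[-0.006,0,-0.004,0,0,0,1,0,0,0,0,0,0,1,0,0,0,0,0,0,1])

```text
time: 5.75
tcp_pos: [0.6211, 0.1166, 0.0312]
tool_rot: [[-0.997, -0.075, 0.0], [-0.075, 0.997, -0.0], [-0.0, -0.0, -1.0]]
wrist_force: [-4.9, -0.5, 1.9]
opening: 0.0548
grasp_force: 64.4
```

apply_moves(commands=[0,0,0,0,0,0,0.2,0,0,0,0,0,0,-0.3,0,0,0,0,0,0,-1,0,0,0,0,0,0,-1,0,0,0,0,0,0,-1,0,0,0.1,0,0,0,-1,0,0,0.2,0,0,0,-1,0,0,0.2,0,0,0,-1])

```text
time: 6.55
tcp_pos: [0.6209, 0.1164, 0.1315]
tool_rot: [[-0.997, -0.075, -0.001], [-0.075, 0.997, -0.0], [0.001, -0.0, -1.0]]
wrist_force: [0.5, 0.6, 0.7]
opening: 0.085
grasp_force: 0.0
```

apply_moves(commands=[-0.06,0,0.2,0,0,0,-1,0,0,0.2,0,0,0,-1,0,0,0,0,0,0,-1,0,0,0,0,0,0,-1])

```text
time: 6.95
tcp_pos: [0.6107, 0.1169, 0.2133]
tool_rot: [[-0.997, -0.075, 0.005], [-0.075, 0.997, 0.001], [-0.005, 0.0, -1.0]]
wrist_force: [0.0, 0.2, -1.0]
opening: 0.0854
grasp_force: 0.0
```

```bash
cat >> h.py <<'E'
def tile():
    o=arm.get_obs();print(o['tcp_pos'],o['opening'])
    im,d,p=cam('wrist');W=world(d,p);L=loc(W);z=W[...,2]
    m=(d>0)&(abs(L[...,0]-.006)<.039)&(abs(L[...,1])<.04)&(z>.046)&(z<.066)
    P=L[m]*1000;print('tile',m.sum(),np.percentile(P,[.5,99.5],axis=0).round(1).tolist(),cv2.minAreaRect(P.astype(np.float32)),np.median(z[m]))
    G=np.c_[L[m],np.ones(m.sum())];print('tilt',np.linalg.lstsq(G,z[m],rcond=None)[0])
    m=(d>0)&(abs(L[...,0])<.09)&(abs(L[...,1])<.02)&(z>.03)&(z<.07)
    x=np.arange(-.062,.064,.002);print([(round(a*1000),round(float(np.median(z[m&(abs(L[...,0]-a)<.001)]))*1000,1) if (m&(abs(L[...,0]-a)<.001)).any() else None) for a in x])
    return im
E
python3 -c "
from h import *
save('w4.png',tile())"
```

```text
[0.61066067 0.11689969 0.21332418] 0.08538872447274731
tile 3807 [[-32.1, -29.8], [44.5, 25.5]] ((6.371921539306641, -2.1881942749023438), (77.23528289794922, 55.87260437011719), 0.09509817510843277) 0.05576057651306443
tilt [0.00975897 0.00104263 0.05561144]
[(-62, 36.0), (-60, 54.0), (-58, 58.1), (-56, 58.0), (-54, 57.9), (-52, 57.8), (-50, 56.6), (-48, 57.9), (-46, 39.9), (-44, 39.8), (-42, 39.6), (-40, 39.6), (-38, 39.7), (-36, 39.7), (-34, 39.3), (-32, 53.2), (-30, 55.8), (-28, 55.9), (-26, 55.9), (-24, 55.9), (-22, 56.0), (-20, 55.6), (-18, 55.7), (-16, 55.8), (-14, 55.9), (-12, 55.7), (-10, 55.9), (-8, 55.8), (-6, 55.9), (-4, 55.9), (-2, 55.7), (0, 55.7), (2, 55.8), (4, 55.8), (6, 55.8), (8, 55.9), (10, 55.7), (12, 55.9), (14, 55.8), (16, 55.8), (18, 56.0), (20, 55.6), (22, 55.7), (24, 55.8), (26, 56.0), (28, 55.9), (30, 55.7), (32, 55.8), (34, 56.0), (36, 55.6), (38, 55.7), (40, 55.9), (42, 55.7), (44, 55.7), (46, 55.7), (48, 58.4), (50, 61.5), (52, 61.6), (54, 61.9), (56, 61.8), (58, 61.8), (60, 61.5), (62, None)]
```

apply_moves(commands=[-0.0385,-0.143,0,0,0,-0.0454,-1,-0.0385,-0.143,0,0,0,-0.0454,-1,-0.0385,-0.143,0,0,0,-0.0454,-1,-0.0385,-0.143,0,0,0,-0.0454,-1,-0.0385,-0.143,0,0,0,-0.0454,-1,-0.0385,-0.143,0,0,0,-0.0454,-1,-0.0385,-0.143,0,0,0,-0.0454,-1,-0.0385,-0.143,0,0,0,-0.0454,-1])

```text
time: 7.8
tcp_pos: [0.5456, -0.1134, 0.2086]
tool_rot: [[-0.479, 0.878, -0.004], [0.878, 0.479, 0.0], [0.002, -0.003, -1.0]]
wrist_force: [0.2, 0.1, -0.9]
opening: 0.0855
grasp_force: 0.0
```

apply_moves(commands=[-0.0385,-0.143,0,0,0,-0.0454,-1,-0.0385,-0.143,0,0,0,-0.0454,-1,-0.0385,-0.143,0,0,0,-0.0454,-1,-0.0385,-0.143,0,0,0,-0.0454,-1,-0.0385,-0.143,0,0,0,-0.0454,-1,-0.0385,-0.143,0,0,0,-0.0454,-1,0,0,0,0,0,0,-1,0,0,0,0,0,0,-1])

```text
time: 8.6
tcp_pos: [0.4998, -0.2841, 0.2091]
tool_rot: [[0.344, 0.939, -0.003], [0.939, -0.344, 0.001], [0.0, -0.004, -1.0]]
wrist_force: [-0.9, 0.5, 0.2]
opening: 0.0853
grasp_force: 0.0
```

```bash
python3 - <<'E'
from h import *
o=arm.get_obs();print(o['tcp_pos'],np.degrees(np.arctan2(o['tool_rot'][1,1],o['tool_rot'][0,1])),o['joint_pos'].round(1))
im,d,p=cam('wrist'); save('w5.png',im); W=world(d,p)
near=(d>0)&(np.hypot(W[...,0]-.503,W[...,1]+.284)<.06)
for lo,hi in((.062,.074),(.02,.032)):
    m=near&(W[...,2]>lo)&(W[...,2]<hi);P=W[m];print(len(P),cv2.minAreaRect((P[:,:2]*1000).astype(np.float32)),np.median(P,0))
E
```

```text
[ 0.49975559 -0.2841289   0.20907082] -20.147810314447057 [ 15.9  15.3  11.2 103.7  -3.3  61.6   8.2]
430 ((503.2969665527344, -281.1013488769531), (35.54218292236328, 11.130267143249512), 69.75960540771484) [ 0.50357411 -0.28027091  0.06781053]
3433 ((502.7706298828125, -281.44207763671875), (85.52667999267578, 62.07124710083008), 69.39071655273438) [ 0.50510511 -0.27674692  0.02588158]
```

View pics/w5.png

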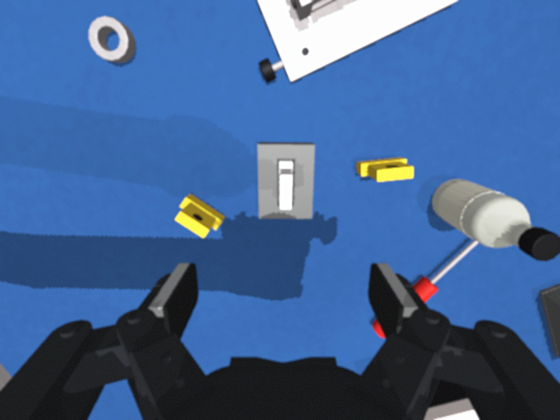

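The wrist view shows the packing piece's white tab at (286,185), upright in its rack; the yellow look-alikes at (200,215) and (386,170) are clear of the fingers. I'm lining up and going down.

apply_moves(commands=[0.015,0.013,-0.1,0,0,0,-1,0,0,-0.2,0,0,0,-1,0,0,-0.2,0,0,0,-1,0,0,-0.15,0,0,0,-1,0,0,-0.08,0,0,0,-1,0,0,0,0,0,0,-1,0,0,0,0,0,0,-1])

```text
time: 9.35
tcp_pos: [0.5047, -0.2796, 0.0648]
tool_rot: [[0.341, 0.94, -0.001], [0.94, -0.341, 0.001], [0.001, -0.001, -1.0]]
wrist_force: [-0.0, -0.4, 0.1]
opening: 0.0851
grasp_force: 0.0
```

apply_moves(commands=[-0.007,-0.007,-0.1,0,0,0,-1,0,0,-0.055,0,0,0,-1,0,0,0,0,0,0,-0.5,0,0,0,0,0,0,0,0,0,0,0,0,0,0.3])

```text
time: 9.85
tcp_pos: [0.5037, -0.2829, 0.0351]
tool_rot: [[0.343, 0.939, 0.002], [0.939, -0.343, -0.001], [-0.0, 0.002, -1.0]]
wrist_force: [-0.0, 0.5, -0.1]
opening: 0.0437
grasp_force: 0.0
```

apply_moves(commands=[0,0,0,0,0,0,0.6,0,0,0,0,0,0,1,0,0,0,0,0,0,1,0,0,0,0,0,0,1,0,0,0,0,0,0,1])

```text
time: 10.35
tcp_pos: [0.5035, -0.2829, 0.0348]
tool_rot: [[0.343, 0.939, 0.001], [0.939, -0.343, -0.001], [-0.0, 0.001, -1.0]]
wrist_force: [-0.2, -0.7, 3.9]
opening: 0.0109
grasp_force: 58.9
```

apply_moves(commands=[0,0,0.08,0,0,0,1,0,0,0.15,0,0,0,1,0,0,0.2,0,0,0,1,0,0,0.2,0,0,0,1,0.0385,0.18,0.02,0,0,0.03,1,0.0385,0.22,0,0,0,0.035,1,0.0385,0.22,0,0,0,0.035,1,0.0385,0.22,0,0,0,0.035,1])

```text
time: 11.15
tcp_pos: [0.5329, -0.1132, 0.1647]
tool_rot: [[-0.077, 0.997, -0.001], [0.997, 0.077, -0.0], [-0.0, -0.001, -1.0]]
wrist_force: [0.0, -0.7, -1.3]
opening: 0.0115
grasp_force: 59.2
```

apply_moves(commands=[0.0385,0.22,0,0,0,0,1,0.0385,0.22,0,0,0,0,1,0.0385,0.22,0,0,0,0,1,0.0385,0.22,0,0,0,0,1,0.0385,0.18,0,0,0,0,1,0,0.08,0,0,0,0,1,0,0,0,0,0,0,1,0,0,0,0,0,0,1])

```text
time: 11.95
tcp_pos: [0.5715, 0.1111, 0.1639]
tool_rot: [[-0.072, 0.997, -0.001], [0.997, 0.072, -0.002], [-0.002, -0.001, -1.0]]
wrist_force: [0.2, -0.1, -0.2]
opening: 0.0112
grasp_force: 59.2
```

```bash
python3 - <<'E'
from h import *
o=arm.get_obs();t=o['tcp_pos'];print(t,loc(t)*1000,np.degrees(np.arctan2(o['tool_rot'][1,1],o['tool_rot'][0,1])),o['opening'],o['wrist_force'],o['tool_rot'][:,2])
im,d,p=cam('wrist'); save('w6.png',im); W=world(d,p)
L=(loc(W)-loc(t))*1000;z=(W[...,2]-t[2])*1000
for lo,hi in((-8,3),(28,40)):
    m=(d>0)&(z>lo)&(z<hi)&(abs(L[...,0])<12)&(abs(L[...,1])<32)
    print(lo,m.sum(),np.percentile(L[m],[1,50,99],axis=0).round(1).tolist() if m.any() else '',np.median(z[m]))
L=loc(W)*1000;z=W[...,2]*1000
for nm,x0,z0 in(('back',-54,58),('tile',-15,56)):
    m=(d>0)&(abs(z-z0)<3.5)&(abs(L[...,0]-x0)<20)&(abs(L[...,1])<35)
    if m.any():print(nm,m.sum(),np.percentile(L[m],[1,50,99],axis=0).round(1).tolist())
E
```

```text
[0.57153585 0.11114693 0.16386279] [-41.9324632   -3.49138926] 4.140984330766097 0.011236409461121206 [ 0.18011964 -0.07376788 -0.16551539] [-0.00123134 -0.00223612 -0.99999674]
-8 557 [[-7.2, 11.1], [-0.3, 22.0], [6.7, 26.3]] -2.915737089649817
28 2872 [[-11.1, -15.8], [-0.2, 6.3], [11.1, 19.3]] 33.17928938544344
back 673 [[-59.7, -26.3], [-55.1, 7.8], [-47.9, 27.8]]
tile 2525 [[-31.3, -29.2], [-13.2, 0.4], [4.6, 26.3]]
```

View pics/w6.png

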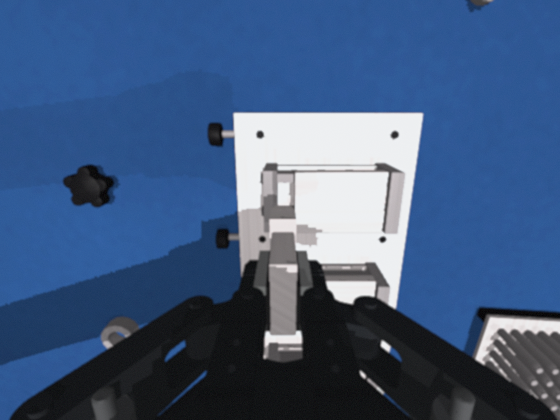

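The held packing piece is at (283,240–350), upright. The gap shows at (285,190), between the backstop at (270,200) and the blank (295–390, 200). I'm correcting and going down in stages.

apply_moves(commands=[0.011,0.012,-0.1,0,0,0,1,0,0,-0.14,0,0,0,1,0,0,-0.08,0,0,0,1,0,0,-0.025,0,0,0,1,0,0,0,0,0,0,1,0,0,0,0,0,0,1,0,0,0,0,0,0,1])

```text
time: 12.7
tcp_pos: [0.5755, 0.1155, 0.0965]
tool_rot: [[-0.073, 0.997, 0.003], [0.997, 0.073, 0.0], [0.0, 0.003, -1.0]]
wrist_force: [-0.5, 0.4, -0.8]
opening: 0.0111
grasp_force: 59.2
```

```bash
python3 - <<'E'
from h import *
o=arm.get_obs();t=o['tcp_pos'];print(t,loc(t)*1000,np.degrees(np.arctan2(o['tool_rot'][1,1],o['tool_rot'][0,1])))
E
```

```text
[0.57554746 0.11551021 0.09652096] [-37.61206517   0.56637175] 4.166670053809228
```

apply_moves(commands=[0,0,0,0,0,0,1,0,0,0,0,0,0,1,0,0,0,0,0,0,1])

```text
time: 13.0
tcp_pos: [0.5745, 0.116, 0.0955]
tool_rot: [[-0.074, 0.997, 0.001], [0.997, 0.074, 0.0], [0.0, 0.001, -1.0]]
wrist_force: [-0.6, -0.4, -1.7]
opening: 0.0111
grasp_force: 59.2
```

apply_moves(commands=[-0.004,-0.012,-0.03,0,0,0,1,0,0,-0.02,0,0,0,1,0,0,-0.02,0,0,0,1,0,0,0,0,0,0,1])

```text
time: 13.4
tcp_pos: [0.5726, 0.1132, 0.0799]
tool_rot: [[-0.073, 0.997, -0.002], [0.997, 0.073, -0.0], [-0.0, -0.002, -1.0]]
wrist_force: [0.1, -0.8, -0.9]
opening: 0.0111
grasp_force: 59.2
```

apply_moves(commands=[0.002,0,-0.02,0,0,0,1,0,0,-0.015,0,0,0,1,0,0,-0.01,0,0,0,1,0,0,0,0,0,0,1])

```text
time: 13.8
tcp_pos: [0.5736, 0.1134, 0.0716]
tool_rot: [[-0.074, 0.997, -0.001], [0.997, 0.074, -0.0], [-0.0, -0.001, -1.0]]
wrist_force: [0.3, -0.6, -0.2]
opening: 0.0112
grasp_force: 59.2
```

apply_moves(commands=[0,0,-0.012,0,0,0,1,0,0,-0.01,0,0,0,1,0,0,0,0,0,0,1,0,0,0,0,0,0,1])

```text
time: 14.2
tcp_pos: [0.5739, 0.1134, 0.0676]
tool_rot: [[-0.074, 0.997, -0.0], [0.997, 0.074, -0.0], [0.0, -0.0, -1.0]]
wrist_force: [0.7, 0.6, -1.2]
opening: 0.0113
grasp_force: 59.2
```

apply_moves(commands=[0,0,-0.005,0,0,0,1,0,0,0,0,0,0,1,0,0,0,0,0,0,1])

```text
time: 14.5
tcp_pos: [0.5741, 0.1135, 0.0668]
tool_rot: [[-0.074, 0.997, 0.0], [0.997, 0.074, 0.0], [0.0, 0.0, -1.0]]
wrist_force: [0.4, 0.5, -1.0]
opening: 0.0107
grasp_force: 59.3
```

apply_moves(commands=[0,0,-0.005,0,0,0,1,0,0,-0.004,0,0,0,1,0,0,0,0,0,0,1])

```text
time: 14.8
tcp_pos: [0.5742, 0.1135, 0.0667]
tool_rot: [[-0.073, 0.997, 0.0], [0.997, 0.073, -0.0], [-0.0, 0.0, -1.0]]
wrist_force: [-3.2, -1.0, 8.1]
opening: 0.0115
grasp_force: 60.8
```

apply_moves(commands=[0,0,0.004,0,0,0,1,0,0,0,0,0,0,0.6,0,0,0,0,0,0,0.2,0,0,0,0,0,0,-0.3,0,0,0,0,0,0,-0.3,0,0,0.05,0,0,0,-0.3,0,0,0.15,0,0,0,-0.3,0,0,0.2,0,0,0,-0.3])

```text
time: 15.6
tcp_pos: [0.5719, 0.1129, 0.1447]
tool_rot: [[-0.074, 0.997, -0.005], [0.997, 0.074, -0.001], [-0.001, -0.005, -1.0]]
wrist_force: [0.7, 0.7, -0.1]
opening: 0.0553
grasp_force: 0.0
```

apply_moves(commands=[0,-0.1,0.2,0,0,0,-0.3,0,-0.1,0.1,0,0,0,-0.3,0,0,0,0,0,0,-0.3,0,0,0,0,0,0,-0.3])

```text
time: 16.0
tcp_pos: [0.5741, 0.0732, 0.2064]
tool_rot: [[-0.072, 0.997, 0.001], [0.997, 0.072, 0.001], [0.001, 0.001, -1.0]]
wrist_force: [-0.7, 0.4, -0.3]
opening: 0.0556
grasp_force: 0.0
```

```bash
python3 - <<'E'
from h import *
save('w7.png',tile())
im,d,p=cam('wrist');W=world(d,p);L=loc(W)*1000;z=W[...,2]*1000
for lo,hi in((94,106),(61,68)):
    m=(d>0)&(z>lo)&(z<hi)&(abs(L[...,0]+40)<10)&(abs(L[...,1])<30)
    print(m.sum(),np.percentile(L[m],[1,50,99],axis=0).round(1).tolist(),np.median(z[m]))
E
```

```text
[0.57408919 0.07318369 0.20635602] 0.055588319712033825
tile 4526 [[-31.7, -29.2], [44.5, 26.4]] ((6.455986022949219, -1.5801639556884766), (56.00430679321289, 77.0951156616211), 89.90837860107422) 0.05582269758978255
tilt [-0.00036014 -0.0018171   0.0558188 ]
[(-62, 35.9), (-60, 58.0), (-58, 57.7), (-56, 57.9), (-54, 57.9), (-52, 57.7), (-50, 56.4), (-48, 50.2), (-46, 63.7), (-44, 63.7), (-42, 64.3), (-40, 64.0), (-38, 63.3), (-36, 63.7), (-34, 63.4), (-32, 55.8), (-30, 55.9), (-28, 55.9), (-26, 55.8), (-24, 55.8), (-22, 55.8), (-20, 55.9), (-18, 55.6), (-16, 55.7), (-14, 55.8), (-12, 55.8), (-10, 55.7), (-8, 55.8), (-6, 55.9), (-4, 55.9), (-2, 55.8), (0, 55.9), (2, 55.9), (4, 55.8), (6, 55.8), (8, 55.7), (10, 55.8), (12, 55.7), (14, 55.8), (16, 55.7), (18, 55.8), (20, 55.7), (22, 55.9), (24, 55.9), (26, 55.8), (28, 55.7), (30, 55.8), (32, 55.9), (34, 55.7), (36, 55.9), (38, 55.8), (40, 55.9), (42, 55.8), (44, 55.9), (46, 55.6), (48, 58.4), (50, 61.8), (52, 61.7), (54, 61.9), (56, 61.9), (58, 61.8), (60, 61.4), (62, None)]
604 [[-44.7, -17.7], [-39.6, 0.3], [-33.7, 17.5]] 99.85590391114143
166 [[-46.0, -23.3], [-42.2, 19.8], [-32.8, 24.4]] 63.929871415339626
```

View pics/w7.png

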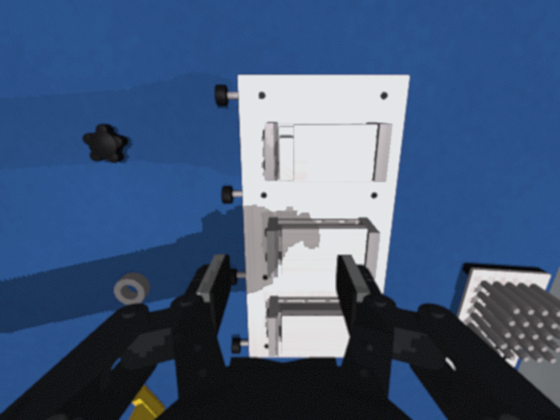

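The piece stands upright in the gap at (287,155): its tab top is at 100 mm and nest x is about -39.5. The blank is against the fence. I'm turning 90°, shutting the fingers and moving over the blank.

apply_moves(commands=[0.022,0.02,0,0,0,0.0455,1,0.022,0.02,0,0,0,0.0455,1,0.022,0.02,0,0,0,0.0455,1,0.022,0.02,0,0,0,0.0455,1,0.022,0.02,0,0,0,0.0455,1,0.022,0.02,0,0,0,0.0455,1,0.022,0.02,0,0,0,0.0455,1,0.022,0.02,0,0,0,0.0455,1])

```text
time: 16.9
tcp_pos: [0.6077, 0.1072, 0.2033]
tool_rot: [[-0.941, 0.338, -0.004], [0.338, 0.941, 0.0], [0.004, -0.001, -1.0]]
wrist_force: [-0.1, 0.2, 1.2]
opening: -0.0
grasp_force: 0.0
```

apply_moves(commands=[0.022,0.02,0,0,0,0.0455,1,0.022,0.02,0,0,0,0.0455,1,0.022,0.02,0,0,0,0.0455,1,0,0,-0.1,0,0,0,1,0,0,-0.2,0,0,0,1,0,0,-0.2,0,0,0,1,0,0,-0.06,0,0,0,1,0,0,0,0,0,0,1])

```text
time: 17.7
tcp_pos: [0.6188, 0.1179, 0.0897]
tool_rot: [[-0.997, -0.077, -0.008], [-0.077, 0.997, -0.001], [0.008, -0.0, -1.0]]
wrist_force: [-0.4, -0.1, 0.6]
opening: -0.0
grasp_force: 0.0
```

apply_moves(commands=[0,0,0,0,0,0,1,0,0,0,0,0,0,1])

```text
time: 17.9
tcp_pos: [0.6243, 0.1184, 0.0961]
tool_rot: [[-0.997, -0.075, 0.004], [-0.075, 0.997, 0.001], [-0.004, 0.001, -1.0]]
wrist_force: [-0.2, -0.3, -0.6]
opening: -0.0004
grasp_force: 0.0
```

apply_moves(commands=[0,-0.005,-0.08,0,0,0,1,0,0,-0.06,0,0,0,1,0,0,-0.02,0,0,0,1,0,0,0,0,0,0,1,0,0,0,0,0,0,1,0,0,0,0,0,0,1])

```text
time: 18.5
tcp_pos: [0.6227, 0.1166, 0.0621]
tool_rot: [[-0.997, -0.075, 0.001], [-0.075, 0.997, 0.0], [-0.001, 0.0, -1.0]]
wrist_force: [-0.4, 0.1, 0.3]
opening: -0.0001
grasp_force: 0.0
```

apply_moves(commands=[0,0,-0.02,0,0,0,1,0,0,-0.012,0,0,0,1,0,0,-0.008,0,0,0,1,0,0,0,0,0,0,1])

```text
time: 18.9
tcp_pos: [0.6227, 0.1165, 0.054]
tool_rot: [[-0.997, -0.075, 0.001], [-0.075, 0.997, 0.0], [-0.001, 0.0, -1.0]]
wrist_force: [0.4, -0.7, 2.5]
opening: 0.0003
grasp_force: 1.4
```

apply_moves(commands=[0,0,-0.01,0,0,0,1,0,0,-0.006,0,0,0,1,0,0,0,0,0,0,1,0,0,0,0,0,0,1])

```text
time: 19.3
tcp_pos: [0.6227, 0.1166, 0.0522]
tool_rot: [[-0.997, -0.075, 0.0], [-0.075, 0.997, -0.0], [-0.0, -0.0, -1.0]]
wrist_force: [-2.4, -0.5, 9.6]
opening: -0.0
grasp_force: 4.7
```

apply_moves(commands=[0,0,-0.006,0,0,0,1,0,0,0,0,0,0,1,0,0,0,0,0,0,1,0,0,0,0,0,0,1])

```text
time: 19.7
tcp_pos: [0.6227, 0.1165, 0.0522]
tool_rot: [[-0.997, -0.075, 0.0], [-0.075, 0.997, -0.001], [-0.0, -0.001, -1.0]]
wrist_force: [-5.2, -2.3, 14.5]
opening: 0.0002
grasp_force: 7.3
```

```bash
python3 - <<'E'
from h import *
o=arm.get_obs();print(o['tcp_pos'],o['wrist_force'])
for n in('wrist','scene','side'):
    im,d,p=cam(n);W=world(d,p);L=loc(W)*1000;z=W[...,2]*1000
    if n=='side': save('s8.png',cv2.resize(im[120:260,200:380],None,fx=4,fy=4))
    m=(d>0)&(abs(L[...,0]-7)<35)&(abs(L[...,1])<27)&(z>46)&(z<60)
    if m.sum()<30: print(n,'no'); continue
    print(n,m.sum(),np.median(z[m]),np.percentile(L[m],[1,99],axis=0).round(1).tolist(),np.linalg.lstsq(np.c_[L[m],np.ones(m.sum())],z[m],rcond=None)[0])
    m=(d>0)&(abs(L[...,0]+40)<9)&(abs(L[...,1])<20)&(z>94)&(z<106)
    if m.any(): print(' tab',m.sum(),np.median(z[m]),np.percentile(L[m],[1,50,99],axis=0).round(1).tolist())
E
```

```text
[0.62269901 0.11652891 0.05215757] [-5.16860336 -2.32347164 14.4588613 ]
wrist 4982 51.87402157390254 [[-14.9, -26.7], [30.0, 25.6]] [-4.17180670e-03 -1.94364061e-03  5.19973242e+01]
 tab 3974 99.79872205463084 [[-45.3, -18.0], [-40.0, -0.5], [-33.3, 16.9]]
scene 321 50.76315398257637 [[-17.0, -26.4], [40.4, 26.6]] [7.61228732e-03 7.72288206e-03 5.07843576e+01]
side 251 51.7877302115639 [[-25.9, -26.8], [41.5, 22.7]] [-5.66892349e-03  4.18173407e-03  5.19588831e+01]
 tab 47 99.29173513855996 [[-45.3, -19.7], [-39.1, -1.9], [-33.6, 17.6]]
```

View pics/s8.png

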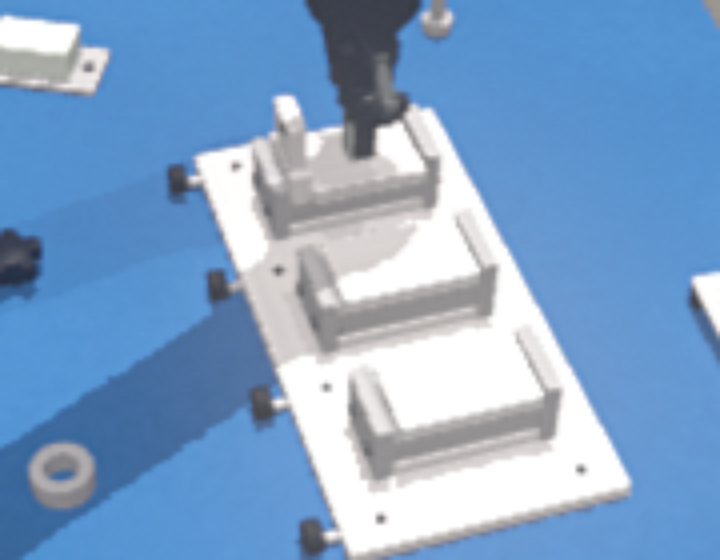

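The side crop shows the shut fingers pressing the blank at (360,150) and the packing piece upright at (290,150), untouched. The blank's top is level at 51.9 mm, so it lies on the rails, and the push is steady at 14 N. I'm handing the job in.

```bash
python3 -c "
from plant import arm
print(arm.sign_off())"
```

```text
the job is handed in; nothing more can be done
None
```

The job is handed in, though no verdict came back: the blank is held flat on the rails against the fence with about 14 N, and the packing piece stands upright and untouched in the gap.

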